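Fit the rotor on the bench centrifuge

ROBOT

A 6-joint arm with a two-finger parallel gripper is mounted at the origin on the work surface. World frame = base frame: x ahead of the robot, y to its left, z up, the work surface at z = 0. Lengths are in m, angles in rad, forces in N, time in s.
With the tool pointing down it reaches from about 0.375 to 0.975 m from the base axis. Payload 3.8 kg.
Tool frame: the origin (TCP) lies at the very end of the fingers, on their centre line; the grasp point (between the pads) lies 19 mm behind it (bot.pinch_z is the distance from the TCP to the grasp point, in m); x points along the fingers, y is the direction in which the jaws open and shut, and the axes are right-handed (so a half turn about x gives the same grasp; the last joint's range is limited). The gripper opens to 85 mm and grips with 20 to 120 N. Pads are 22 mm wide; open, the fingers measure 114 mm over their backs; the gripper's body (76 mm by 85 mm) begins 54 mm behind the grasp point. The pads swing forward as they close: fully open they stand 13 mm farther back than shut.
Start: joints at [1.103, 0.264, 1.604, -0, 1.274, -0.037], TCP at [0.282, 0.613, 0.231] pointing down, gripper open.
Joint ranges: [-2.63, 2.63], [-0.94, 2.18], [0.31, 2.57], [-1.31, 4.45], [0, 2.66], [-2.55, 2.55]. Speed limits (rad/s): [2.57, 2.57, 3.14, 3.14, 3.14, 3.14].

INTERFACE

Orientations are given as a rotation vector (axis times angle).
In Python, from workcell import monitor, imaging, finish_job, bot gives the robot as it stands.
- The arm moves only by the tool jog_arm, never from a script. Its argument "rows" is a list of rows, each a list of 7 numbers: the shift along the tool's x, y, z in m, then the turn, a rotation vector about the tool's x, y, z in rad, then the opening in per cent of the stroke, from 0 (shut) to 100 (fully open). A call has 1 to 20 rows; each row is the pose to reach, as a shift and turn from the pose measured when the call began, along the tool's axes at that moment; what a row does not reach only later rows make up. A row lasts 1/10 s, in which the tool goes at most 50 mm and 8.59 degrees, less where a joint would pass 70% of its speed; a pose out of reach is approached as far as the arm can. A call with a gripper value outside its range is refused whole. The fingers move at their own pace and stop on an object; "force" is the grip in N (left out, the last holds). Time passes only in rows, so rows that repeat a pose let the fingers close. It gives the time, the measured TCP pose, the force and the opening at its end, in the units of the state.
- monitor.read_state(): the state, without advancing time (a new reading comes with each control period).
- imaging.read_camera(name): name is "scene" or "top" or "wrist"; returns the picture (480x640x3 uint8, blue, green, red); there is no depth.
- imaging.camera_params(name): a dict with "fx", "fy", "cx", "cy" (pixels), "T" (4x4, takes a point from camera to world coordinates); the wrist camera has in their place "T_tool_cam" (4x4, takes a point from camera to tool coordinates, whose origin is the TCP and whose axes are the tool frame's). Camera axes: x right, y down, z forward; pixel columns grow to the right and rows downward; lengths in m; the calibration is good to about 2 mm. A picture is of the moment at which its call begins: read the wrist's pose just before it. camera_params takes no time and is no camera call.
- finish_job(): hands the job in, once; it reports no verdict.
The state is a dict: "time": time; "q": joint angles; "joint_vel": joint speeds; "joint_torque": joint torques, N m; "tool_pos": TCP position; "tcp_rot": TCP orientation; "wrist_force": force on the tool from outside, world axes, zero at the start; "torque": the same for the moment, N m; "width": opening from 0.0 (shut) to 1.0 (fully open).
Only numpy, scipy, OpenCV 4.12 (cv2) and the standard library are available. Lean on these libraries where they do the work, as an engineer would, in place of code of your own. Each camera call takes 0.05 s, during which the arm holds its last target. There are 200 camera calls.

TASK

Pick up the red centrifuge rotor by its black bar grip and fit it onto the splined spindle in the centrifuge's bowl: rest it gently on the spindle, rock it round until the teeth mesh, lower it fully home on the shoulder and let go. Never force it or drop it on, and leave the tube rack, the petri dishes and the jar where they are.

Things in the scene. Friction and masses are not known exactly. Their poses are not given: they have to be found in the camera images.
- rotor_grip (a point): Centre of the black bar grip on top of the loose red rotor, on its axis, 74 mm above the rotor's underside. The bar is 50 mm long (this point's x), 16 mm thick (its y; pinch it so) and 38 mm high (z, up): it reaches 19 mm below and above the point; the red head begins at its foot.
- rotor: Rotor, 110 mm across, 93 mm high, 0.28 to 0.44 kg, upright on the bench. Origin: on its axis at the underside of its aluminium hub (44 mm across, 36 mm high); z up. Red head from 36 to 56 mm. In the hub, open below, a bore 34 mm deep with six straight teeth, pitch 60 degrees, over its whole depth: 23.6 mm across the tooth tips, 31.6 mm across the grooves.
- centrifuge: White bench centrifuge, fixed, 190 x 190 mm. Origin: centre of its underside; z up; its control panel faces -x. On top an open round bowl, 140 mm inside, 8 mm wall, floor 80 mm and rim 130 mm above the bench, with the steel spindle in its middle.
- spindle_seat (a point): Centre of the flat shoulder (40 mm across) at the spindle's foot, 88 mm above the bench; z up. A fitted rotor's underside rests on it. From 0 to 22 mm above it the spindle has six straight teeth, 30 mm across tips, 22 mm across roots, each 6 mm wide. Rotor underside 22 mm above it: teeth stand face on face. x and y are the housing's axes, not the teeth's.
- spindle_top (a point): Top of the spindle, 32 mm above the shoulder: end of a smooth brass nose, 21.6 mm across, 10 mm high, chamfered, that centres the bore before the teeth meet. How the teeth stand turned is not measured; in any 60 degrees of turn there is one place, about 7 degrees wide, where they mesh. The spindle turns stiffly (0.25 N m): light pressure does not drag it round, hard pressure may.
- tube_rack: Blue rack of capped tubes, 100 x 100 x 53 mm, loose; leave alone. Origin: centre of its underside. It may stand on either side of the centrifuge, the rotor on the other.
- petri_dishes: Two stacked whitish petri dishes, 94 mm across, 34 mm high, loose; leave alone. Origin: centre of the underside.
- stain_jar: Amber jar with black cap, 56 mm across, 75 mm high, loose; leave alone. Origin: centre of the underside.
There are look-alikes about, which are no part of the job. Of the things that look like the rotor, the middle-sized one is meant.

How it is judged:
By the outcome, as a careful person would: the job done as asked, in the order asked, and still so for the second after the job is handed in, with the robot touching nothing.
It also fails if it takes over 54 s, if anything falls off the work surface, if the arm or the gripper's body presses on something with over 40 N, if the wrist force passes 120 N, or if a joint passes its speed limit or range.

## Working session

There is one attempt and no reset: what is moved stays moved. The work goes in short steps, Python scripts to look and compute and a tool call to move; the robot and the scene stay as the last step left them, time stands still between calls to the robot, and variables do not carry over. Pictures are saved under pics/ and viewed, about 8 in all and at most 12, crops included, and the job is handed in when it is done.

Besides the shell and the picture viewer there is one more tool, called after ">>>" in YAML: its name, and indented under it one key for each argument. jog_arm: Moves the arm, as the interface text tells. Its arguments: {"type":"object","properties":{"rows":{"type":"array","items":{"type":"array","items":{"type":"number"}}},"force":{"type":"number"}},"required":["rows"]}

```bash
ls; mkdir -p pics
python3 - <<'E'
from workcell import monitor, imaging, bot
import cv2, numpy as np
np.set_printoptions(precision=4,suppress=True)
s=monitor.read_state(); print(s)
for n in("top","scene"):
    p=imaging.camera_params(n); print(n,p)
    cv2.imwrite(f"pics/{n}0.png",imaging.read_camera(n))
print(imaging.camera_params("wrist"), bot.pinch_z)
E
```

```text
pics
{'time': 0.0, 'q': array([ 1.1031,  0.2648,  1.6054, -0.    ,  1.2737, -0.0369]), 'joint_vel': array([-0.0019,  0.0001, -0.001 ,  0.001 ,  0.    , -0.0008]), 'joint_torque': array([ -0.0008, -51.5118, -36.7311,   0.0002,   0.0131,  -0.    ]), 'tool_pos': array([0.2815, 0.6127, 0.23  ]), 'tcp_rot': array([ 0.3362,  1.5448, -0.3396]), 'wrist_force': array([-0.037 ,  0.4753,  0.777 ]), 'torque': array([0.0192, 0.0095, 0.0255]), 'width': 0.9975000748383503}
top {'fx': 445.189628749992, 'fy': 445.189628749992, 'cx': 323.39836484054655, 'cy': 234.89969309172545, 'T': array([[ 0.0171, -0.9962,  0.0855,  0.427 ],
       [-0.9998, -0.0163,  0.0091, -0.0059],
       [-0.0077, -0.0856, -0.9963,  1.0847],
       [ 0.    ,  0.    ,  0.    ,  1.    ]])}
scene {'fx': 527.5695394149964, 'fy': 527.5695394149964, 'cx': 321.60089543196995, 'cy': 230.71606957463416, 'T': array([[ 0.3049,  0.8242, -0.4773,  1.0451],
       [ 0.9524, -0.2616,  0.1566, -0.151 ],
       [ 0.0041, -0.5023, -0.8647,  1.093 ],
       [ 0.    ,  0.    ,  0.    ,  1.    ]])}
{'fx': 343.50561833948814, 'fy': 343.50561833948814, 'cx': 327.2019737931152, 'cy': 238.53016323440897, 'T_tool_cam': array([[-0.0016, -0.2967,  0.955 , -0.1429],
       [ 1.    , -0.0004,  0.0016, -0.0008],
       [-0.0001,  0.955 ,  0.2967, -0.076 ],
       [ 0.    ,  0.    ,  0.    ,  1.    ]])} 0.0187
```

View pics/top0.png

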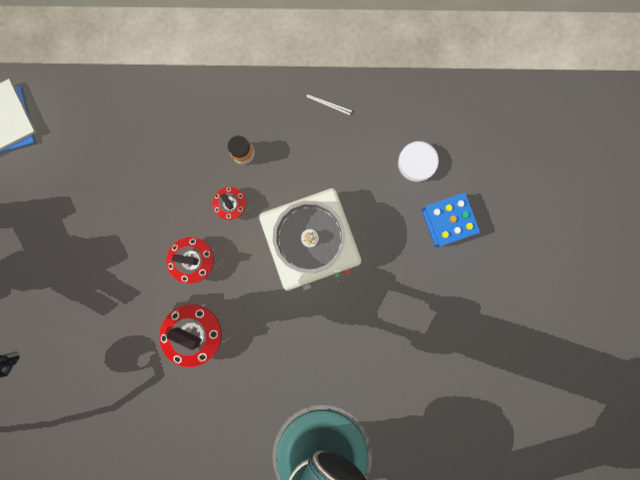

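View pics/scene0.png

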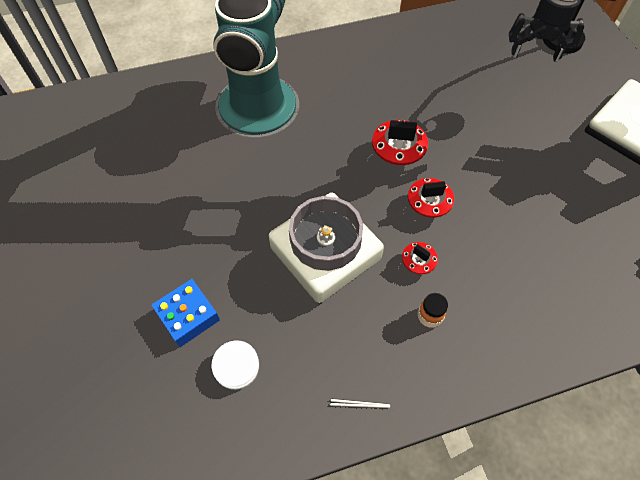

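The top view shows three rotors: the middle one has its disc at about (190,260) and its bar at about (185,260). The bowl is at (309,238), the rack at (452,220), the dishes at (418,161) and the jar at (241,150). In the scene view the middle rotor is at (431,197) and the spindle at (326,234).

```bash
cat > h.py <<'E'
from workcell import monitor, imaging, bot
import cv2, numpy as np
from scipy.spatial.transform import Rotation as R
np.set_printoptions(precision=4,suppress=True)
def cam(n,s=None):
    p=imaging.camera_params(n)
    if n=="wrist":
        T=np.eye(4);T[:3,:3]=R.from_rotvec(s["tcp_rot"]).as_matrix();T[:3,3]=s["tool_pos"]
        p["T"]=T@p["T_tool_cam"]
    return p
def ray(p,uv,z):
    d=p["T"][:3,:3]@[(uv[0]-p["cx"])/p["fx"],(uv[1]-p["cy"])/p["fy"],1]
    o=p["T"][:3,3]; return o+d*(z-o[2])/d[2]
def proj(p,X):
    c=np.linalg.inv(p["T"])@np.append(X,1); return np.array([p["fx"]*c[0]/c[2]+p["cx"],p["fy"]*c[1]/c[2]+p["cy"]])
def redhull(im,near):
    hsv=cv2.cvtColor(im,cv2.COLOR_BGR2HSV)
    m=(((hsv[...,0]<8)|(hsv[...,0]>172))&(hsv[...,1]>150)&(hsv[...,2]>80)).astype(np.uint8)
    m=cv2.morphologyEx(m,cv2.MORPH_CLOSE,np.ones((3,3)))
    cs=[c for c in cv2.findContours(m,0,1)[0] if cv2.contourArea(c)>100]
    return min(cs,key=lambda c:np.linalg.norm(c.reshape(-1,2).mean(0)-near))
def fitz(p,c,z):
    w=np.array([ray(p,q,z)[:2] for q in c.reshape(-1,2)],np.float32)
    return cv2.minEnclosingCircle(w)
E
python3 - <<'E'
from h import *
for n,near,rim,st in(("top",(190,260),(308.5,237.5),(310,238)),("scene",(431,197),(327,233),(326,231))):
    p=cam(n); im=cv2.imread(f"pics/{n}0.png")
    print(n,"disc",fitz(p,redhull(im,near),.056),"spindle",ray(p,st,.12),)
    if n=="top": print("rim",ray(p,rim,.13), "grip", ray(p,(185,260),.093),"jar",ray(p,(238,144),.075))
    c=near
    cr=im[c[1]-35:c[1]+35,c[0]-40:c[0]+40]; s=st
    cr2=im[int(s[1])-35:int(s[1])+35,int(s[0])-40:int(s[0])+40]
    cv2.imwrite(f"pics/{n}1.png",cv2.resize(np.hstack([cr,cr2]),None,fx=5,fy=5,interpolation=cv2.INTER_CUBIC))
a,b=cv2.imread("pics/top1.png"),cv2.imread("pics/scene1.png")
cv2.imwrite("pics/crops.png",cv2.resize(np.vstack([a,b]),(685,600)))
E
```

```text
top disc ((0.45240089297294617, 0.31258851289749146), 0.05464179813861847) spindle [0.5026 0.0319 0.12  ]
rim [0.5028 0.0348 0.13  ] grip [0.4509 0.3108 0.093 ] jar [0.7221 0.2051 0.075 ]
scene disc ((0.46172788739204407, 0.3108569383621216), 0.05649618059396744) spindle [0.5115 0.0339 0.12  ]
```

View pics/crops.png

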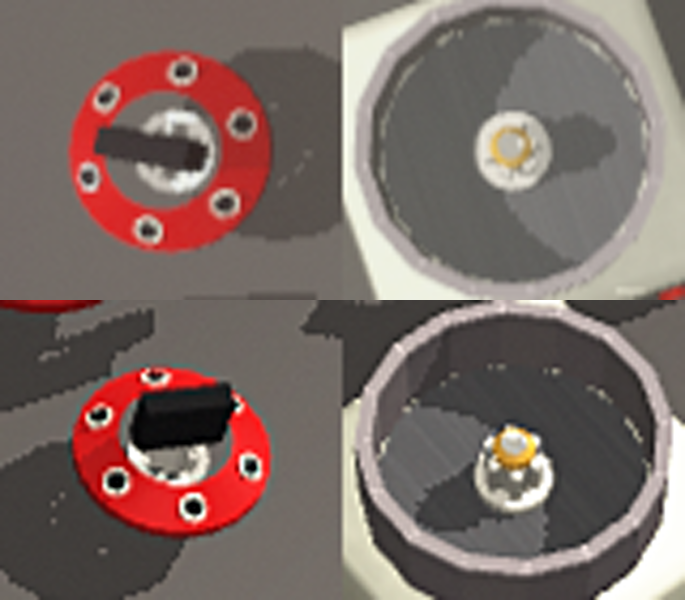

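The crops show the bar of the middle rotor lying nearly along world y (about 82°). The spindle's nose sits centred in the bowl. Next I'll move above the rotor for a closer look.

```bash
cat >> h.py <<'E'
def Rd(a):
    x=np.array([0,0,-1.]);y=np.array([np.cos(a),np.sin(a),0]);return np.stack([x,y,np.cross(x,y)],1)
def plan(pos,deg,s=None):
    s=s or monitor.read_state(); R0=R.from_rotvec(s["tcp_rot"]).as_matrix()
    y=R0[:,1]; print("t",round(s["time"],2),"pos",s["tool_pos"],"yaw",np.degrees(np.arctan2(y[1],y[0])).round(2),"q",s["q"])
    print("shift",R0.T@(np.array(pos)-s["tool_pos"]),"turn",R.from_matrix(R0.T@Rd(np.radians(deg))).as_rotvec())
E
python3 -c "
from h import *
plan((.455,.312,.20),172);plan((.455,.312,.20),-8)"
```

```text
t 0.1 pos [0.2816 0.6127 0.2301] yaw 65.32 q [ 1.1031  0.2647  1.6052 -0.      1.2737 -0.0369]
shift [ 0.0305 -0.2008  0.2831] turn [-1.862  -0.002   0.0014]
t 0.1 pos [0.2816 0.6127 0.2301] yaw 65.32 q [ 1.1031  0.2647  1.6052 -0.      1.2737 -0.0369]
shift [ 0.0305 -0.2008  0.2831] turn [1.2796 0.0013 0.0018]
```

>>> jog_arm:
  rows:
    - [0.015,-0.1,0.14,0.64,0,0,100]
    - [0.03,-0.2,0.283,1.28,0,0,100]
    - [0.03,-0.2,0.283,1.28,0,0,100]
    - [0.03,-0.2,0.283,1.28,0,0,100]
    - [0.03,-0.2,0.283,1.28,0,0,100]
    - [0.03,-0.2,0.283,1.28,0,0,100]
    - [0.03,-0.2,0.283,1.28,0,0,100]
    - [0.03,-0.2,0.283,1.28,0,0,100]
    - [0.03,-0.2,0.283,1.28,0,0,100]
    - [0.03,-0.2,0.283,1.28,0,0,100]
    - [0.03,-0.2,0.283,1.28,0,0,100]
    - [0.03,-0.2,0.283,1.28,0,0,100]

```text
time: 1.3
tool_pos: [0.4549, 0.313, 0.2003]
tcp_rot: [1.308, 1.14, -1.312]
wrist_force: [0.1, -0.1, -0.1]
width: 1.001
```

Run:
```python
from h import *
s=monitor.read_state(); im=imaging.read_camera("wrist"); cv2.imwrite("pics/w1.png",im)
p=cam("wrist",s); plan((.455,.312,.2),-8,s); print(s["joint_vel"])
print("bar proj",proj(p,(.455,.312,.093)))
c=redhull(im,proj(p,(.455,.312,.056))); print(fitz(p,c,.056),cv2.boundingRect(c))
```

```text
t 1.3 pos [0.4549 0.313  0.2003] yaw -7.9 q [ 0.5583  0.0558  1.9021 -0.0011  1.1858  0.6966]
shift [0.0003 0.0003 0.001 ] turn [0.0017 0.0022 0.0009]
[ 0.0035  0.0019 -0.0022  0.0001 -0.0009  0.0071]
bar proj [328.1103 236.7104]
((0.4532468914985657, 0.32028618454933167), 0.053060680627822876) (264, 152, 123, 121)
```

View pics/w1.png

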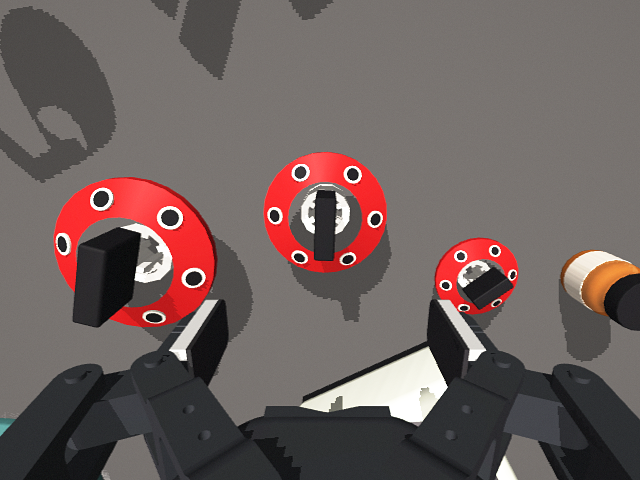

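The wrist view shows the middle rotor's disc centred at (325.5,212.5) and its bar top running from (325,190) to (325,260), upright in the image. The jar and the other rotors are clear of the jaws.

Run:
```python
from h import *
im=cv2.imread("pics/w1.png"); s=monitor.read_state(); p=cam("wrist",s); print(p["T"][:3,3])
g=im.max(2); m=(g<60).astype(np.uint8); m[:185]=0;m[268:]=0;m[:,:300]=0;m[:,352:]=0
n,l,st,ce=cv2.connectedComponentsWithStats(m); print(st,ce)
for v in (195,205,215,225,235,245,255,259,261): 
  x=np.where(m[v])[0]; print(v,x.min() if len(x) else 0,x.max() if len(x) else 0, g[v,325])
a=ray(p,(325.5,190),.093);b=ray(p,(325.5,260),.093);print(a,b,(a+b)/2,np.linalg.norm(a-b), ray(p,(325.5,212.5),.056))
t=cam("top"); print(ray(t,(185,260),.093))
```

```text
[0.4648 0.3878 0.3431]
[[     0      0    640    480 305689]
 [   314    190     23     71   1423]
 [   300    254      4      8     25]
 [   343    255      9      9     63]] [[319.4725 239.5601]
 [324.5067 225.397 ]
 [301.24   258.04  ]
 [347.0635 259.0952]]
195 317 334 29
205 316 335 42
215 315 335 44
225 315 334 42
235 314 335 46
245 314 334 46
255 300 349 42
259 300 351 41
261 300 351 204
[0.458  0.3477 0.093 ] [0.4504 0.2936 0.093 ] [0.4542 0.3206 0.093 ] 0.0546042868283074 [0.4543 0.3226 0.056 ]
[0.4509 0.3108 0.093 ]
```

>>> jog_arm:
  rows:
    - [0.05,-0.002,-0.006,0,0,0,100]
    - [0.09,-0.002,-0.006,0,0,0,100]
    - [0.12,-0.002,-0.006,0,0,0,100]
    - [0.139,-0.002,-0.006,0,0,0,100]
    - [0.139,-0.002,-0.006,0,0,0,100]
    - [0.139,-0.002,-0.006,0,0,0,40]
    - [0.139,-0.002,-0.006,0,0,0,25]
    - [0.139,-0.002,-0.006,0,0,0,0]
    - [0.139,-0.002,-0.006,0,0,0,0]
    - [0.139,-0.002,-0.006,0,0,0,0]
    - [0.139,-0.002,-0.006,0,0,0,0]
    - [0.139,-0.002,-0.006,0,0,0,0]
  force: 50

```text
time: 2.55
tool_pos: [0.4542, 0.3195, 0.0624]
tcp_rot: [1.309, 1.14, -1.311]
wrist_force: [-0.2, 0.3, 6.2]
width: 0.178
```

Run:
```python
from h import *
s=monitor.read_state(); print(s["wrist_force"],s["torque"],s["width"])
plan((.4537,.319,.061),-8,s)
```

```text
[-0.2253  0.3153  6.1779] [-0.0811  0.1934  0.0488] 0.1775293567160992
t 2.55 pos [0.4542 0.3195 0.0624] yaw -7.91 q [ 0.5688  0.2052  2.0137 -0.0012  0.9232  0.7076]
shift [ 0.0014 -0.0004  0.0005] turn [ 0.0015  0.0011 -0.0003]
```

>>> jog_arm:
  rows:
    - [0,0,0,0,0,0,100]
    - [0,0,0,0,0,0,100]
    - [0,0,0,0,0,0,100]
    - [0,0,0,0,0,0,100]
    - [-0.045,0,0,0,0,0,100]
    - [-0.09,0,0,0,0,0,100]
    - [-0.138,0,0,0,0,0,100]
    - [-0.138,0,0,0,0,0,100]
    - [-0.138,0,0,0,0,0,100]

```text
time: 3.45
tool_pos: [0.4552, 0.3203, 0.2025]
tcp_rot: [1.313, 1.139, -1.307]
wrist_force: [0.3, -0.8, -0.3]
width: 0.997
```

Run:
```python
from h import *
s=monitor.read_state(); im=imaging.read_camera("wrist"); cv2.imwrite("pics/w2.png",im)
p=cam("wrist",s); plan((.505,.038,.227),-8,s); print(s["wrist_force"],s["width"])
c=redhull(im,(325,225)); print(fitz(p,c,.056),cv2.boundingRect(c))
m=(im.max(2)<60).astype(np.uint8)
x,y,w,h=cv2.boundingRect(c)
m[:y+20]=0;m[y+h-5:]=0;m[:,:x+35]=0;m[:,x+w-35:]=0
print(cv2.connectedComponentsWithStats(m)[2:])
cv2.imwrite("pics/w2c.png",cv2.resize(im[y-5:y+h+5,x-5:x+w+5],None,fx=4,fy=4))
```

```text
t 3.45 pos [0.4552 0.3203 0.2025] yaw -7.91 q [ 0.569   0.0588  1.8948 -0.0011  1.1844  0.7075]
shift [-0.0247  0.0882  0.2727] turn [ 0.0016 -0.0016 -0.0035]
[ 0.2908 -0.7502 -0.339 ] 0.9966553565315974
((0.45387154817581177, 0.32036495208740234), 0.053037360310554504) (265, 161, 122, 119)
(array([[     0,      0,    640,    480, 305688],
       [   300,    181,      1,      1,      1],
       [   300,    181,      5,      7,     20],
       [   346,    181,      6,      8,     36],
       [   315,    200,     22,     69,   1360],
       [   300,    262,      7,      8,     45],
       [   344,    262,      8,      8,     50]], dtype=int32), array([[319.47  , 239.5261],
       [300.    , 181.    ],
       [302.    , 184.35  ],
       [348.9444, 183.7222],
       [325.2559, 234.1206],
       [302.5556, 266.0222],
       [348.06  , 265.88  ]]))
```

View pics/w2c.png

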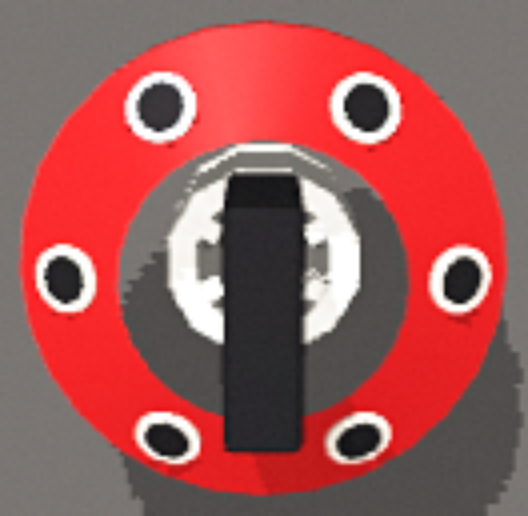

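The crop shows the rotor with its bar upright, its disc centred near pixel (326,220), and parts of the bore teeth visible from above. Next I'll look at the spindle from the same relative height.

>>> jog_arm:
  rows:
    - [-0.06,0.045,0.12,0,0,0,100]
    - [-0.064,0.088,0.273,0,0,0,100]
    - [-0.064,0.088,0.273,0,0,0,100]
    - [-0.064,0.088,0.273,0,0,0,100]
    - [-0.064,0.088,0.273,0,0,0,100]
    - [-0.064,0.088,0.273,0,0,0,100]
    - [-0.064,0.088,0.273,0,0,0,100]
    - [-0.064,0.088,0.273,0,0,0,100]
    - [-0.064,0.088,0.273,0,0,0,100]

```text
time: 4.4
tool_pos: [0.5024, 0.0377, 0.2627]
tcp_rot: [1.308, 1.143, -1.313]
wrist_force: [-0.4, 0.6, 0.5]
width: 0.999
```

Run:
```python
from h import *
s=monitor.read_state(); im=imaging.read_camera("wrist"); cv2.imwrite("pics/w3.png",im)
p=cam("wrist",s); plan((.505,.038,.227),-8,s); print(proj(p,(.505,.038,.12)))
u,v=proj(p,(.505,.038,.12)).astype(int)
cr=im[max(0,v-60):v+60,u-60:u+60]; print(max(0,v-60),u-60)
cv2.imwrite("pics/w3c.png",cv2.resize(cr,None,fx=5,fy=5,interpolation=cv2.INTER_CUBIC))
```

```text
t 4.4 pos [0.5024 0.0377 0.2627] yaw -7.89 q [ 0.0258 -0.0803  1.92   -0.0005  1.3052  0.1638]
shift [ 0.0356  0.0026 -0.0006] turn [0.0018 0.001  0.0032]
[330.967  223.0612]
163 270
```

View pics/w3c.png

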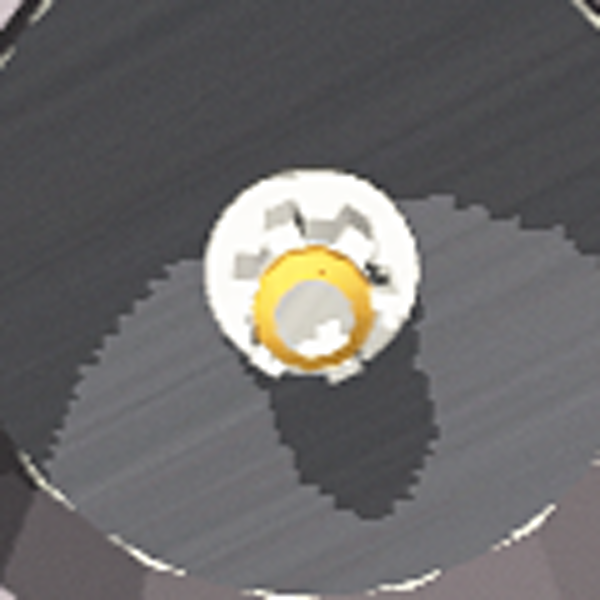

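The crop shows the grey nose top centred at crop (314,314), which is full pixel (333,226). The shoulder circle is centred at (332,218). Tooth end walls are at crop (285,217), (352,217), (248,265) and (378,272).

Run:
```python
from h import *
s=monitor.read_state(); p=cam("wrist",s); f=lambda a,b:(270+a/5-.4,163+b/5-.4)
im=cv2.imread("pics/w3.png")
A=ray(p,f(314.5,314),.12);B=ray(p,f(311.5,273),.088);print("nose",A,"shoulder",B)
print("shoulder dia",ray(p,f(419,273),.088)-ray(p,f(204,273),.088))
R0=R.from_rotvec(s["tcp_rot"]).as_matrix(); print("tool offset",R0.T@(A-s["tool_pos"]))
c=(A+B)/2
for q in((285,217),(352,217),(248,265),(378,272)):
    X=ray(p,f(*q),.099)-c; print(np.degrees(np.arctan2(X[1],X[0]))%60,np.hypot(*X[:2]))
# rotor from w2: its pose
s2=dict(s); s2["tool_pos"]=np.array([.4552,.3203,.2025]); s2["tcp_rot"]=np.array([1.313,1.139,-1.307]); p2=cam("wrist",s2)
im2=cv2.imread("pics/w2.png"); c2=redhull(im2,(325,225)).reshape(-1,2)
# least squares: circle radius .055 at z=.056, unknown centre; and fitted radius
from scipy.optimize import least_squares
W=np.array([ray(p2,q,.056)[:2] for q in c2])
r=least_squares(lambda t:np.hypot(*(W-t[:2]).T)-t[2],[.455,.32,.055],loss="soft_l1",f_scale=.0005);print("rotor",r.x)
print("bar far end",ray(p2,(326,269),.093), "shadow-free sides",ray(p2,(315,240),.093),ray(p2,(337,240),.093))
R2=R.from_rotvec(s2["tcp_rot"]).as_matrix(); print("rotor tool off",R2.T@(np.array([*r.x[:2],.056])-s2["tool_pos"]))
print(R0[:,0],R2[:,0])
```

```text
nose [0.5062 0.0361 0.12  ] shoulder [0.506  0.0356 0.088 ]
shoulder dia [ 0.0405 -0.0055  0.    ]
tool offset [0.1429 0.0043 0.0014]
43.68150097720613 0.013818554489571293
53.257847332702504 0.014691524663677067
33.90841251583839 0.012478518815957988
4.425429011692802 0.012263734176068356
rotor [0.4539 0.3203 0.0524]
bar far end [0.4505 0.2928 0.093 ] shadow-free sides [0.4454 0.3177 0.093 ] [0.4622 0.3154 0.093 ]
rotor tool off [ 0.1465 -0.0018  0.0004]
[-0.0028 -0.0006 -1.    ] [ 0.0036  0.0011 -1.    ]
```

>>> jog_arm:
  rows:
    - [0.0,-0.043,-0.13,0,0,0,100]
    - [0.03,-0.086,-0.271,0,0,0,100]
    - [0.06,-0.086,-0.271,0,0,0,100]
    - [0.06,-0.086,-0.271,0,0,0,100]
    - [0.06,-0.086,-0.271,0,0,0,100]
    - [0.06,-0.086,-0.271,0,0,0,100]
    - [0.06,-0.086,-0.271,0,0,0,100]
    - [0.1,-0.086,-0.271,0,0,0,100]
    - [0.1,-0.086,-0.271,0,0,0,100]

```text
time: 5.35
tool_pos: [0.4495, 0.317, 0.1576]
tcp_rot: [1.296, 1.146, -1.319]
wrist_force: [-1.5, -0.7, -0.8]
width: 1.0
```

Run:
```python
from h import *
plan((.4542,.318,.063),-8)
```

```text
t 5.35 pos [0.4495 0.317  0.1576] yaw -7.67 q [0.5684 0.0962 1.9416 0.0008 1.1172 0.7019]
shift [ 0.0945  0.0055 -0.0024] turn [0.0059 0.0082 0.0106]
```

>>> jog_arm:
  rows:
    - [0.04,0.005,-0.0024,0.006,0.008,0.01,100]
    - [0.075,0.005,-0.0024,0.006,0.008,0.01,100]
    - [0.094,0.005,-0.0024,0.006,0.008,0.01,100]
    - [0.094,0.005,-0.0024,0.006,0.008,0.01,100]
    - [0.094,0.005,-0.0024,0.006,0.008,0.01,100]

```text
time: 5.85
tool_pos: [0.454, 0.3181, 0.0645]
tcp_rot: [1.311, 1.14, -1.312]
wrist_force: [0.0, 1.1, 1.2]
width: 1.003
```

Run:
```python
from h import *
plan((.4542,.318,.063),-8)
```

```text
t 5.85 pos [0.454  0.3181 0.0645] yaw -8.01 q [0.566  0.201  2.0144 0.0003 0.9268 0.7057]
shift [0.0015 0.0002 0.    ] turn [-0.0002  0.0002  0.0006]
```

Good. I'll close here and then lift.

>>> jog_arm:
  rows:
    - [0,0,0,0,0,0,30]
    - [0,0,0,0,0,0,0]
    - [0,0,0,0,0,0,0]
    - [0,0,0,0,0,0,0]
    - [0,0,0,0,0,0,0]
    - [0,0,0,0,0,0,0]
    - [0,0,0,0,0,0,0]
  force: 60

```text
time: 6.55
tool_pos: [0.4542, 0.3183, 0.0651]
tcp_rot: [1.312, 1.14, -1.311]
wrist_force: [-2.2, -0.2, 5.0]
width: 0.175
```

>>> jog_arm:
  rows:
    - [-0.01,0,0,0,0,0,0]
    - [-0.04,0,0,0,0,0,0]
    - [-0.08,0,0,0,0,0,0]
    - [-0.12,0,0,0,0,0,0]
    - [-0.16,0,0,0,0,0,0]
    - [-0.18,0,0,0,0,0,0]
    - [-0.18,0,0,0,0,0,0]

```text
time: 7.25
tool_pos: [0.4561, 0.3194, 0.2492]
tcp_rot: [1.318, 1.139, -1.305]
wrist_force: [0.0, 0.1, -3.4]
width: 0.177
```

Run:
```python
from h import *
s=monitor.read_state(); im=imaging.read_camera("wrist"); cv2.imwrite("pics/w4.png",im)
plan((.506,.0358,.245),-8,s); print(s["wrist_force"],s["torque"],s["width"])
cv2.imwrite("pics/w4c.png",cv2.resize(im[100:360,190:460],None,fx=2.2,fy=2.2,interpolation=cv2.INTER_CUBIC))
```

```text
t 7.25 pos [0.4561 0.3194 0.2492] yaw -8.01 q [0.5659 0.0246 1.8426 0.0003 1.267  0.7057]
shift [0.0034 0.0889 0.2739] turn [-0.0002 -0.005  -0.0054]
[ 0.0383  0.0938 -3.3813] [ 0.0136  0.0212 -0.0168] 0.17670969037808304
```

View pics/w4c.png

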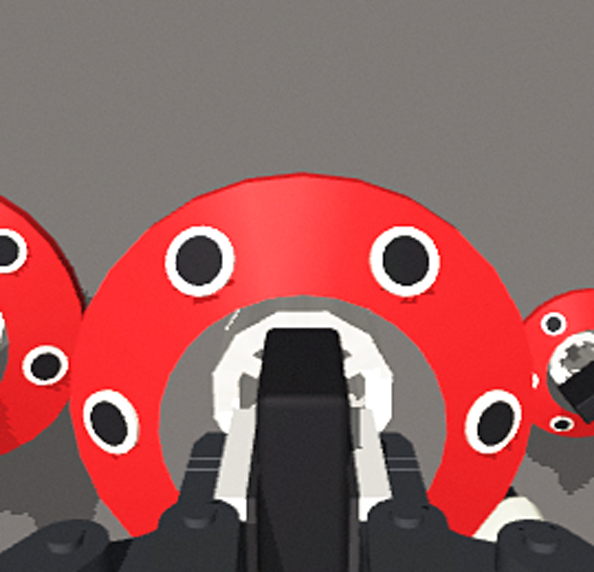

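The rotor is held squarely (width 0.177, weight 3.4 N). I'll carry it over the spindle now.

>>> jog_arm:
  rows:
    - [0.0,0.02,0.045,0,0,0,0]
    - [0.0,0.035,0.09,0,0,0,0]
    - [0.003,0.05,0.135,0,-0.005,-0.005,0]
    - [0.003,0.065,0.18,0,-0.005,-0.005,0]
    - [0.003,0.08,0.225,0,-0.005,-0.005,0]
    - [0.003,0.087,0.26,0,-0.005,-0.005,0]
    - [0.003,0.089,0.274,0,-0.005,-0.005,0]
    - [0.003,0.089,0.274,0,-0.005,-0.005,0]
    - [0.02,0.089,0.274,0,-0.005,-0.005,0]
    - [0.03,0.089,0.274,0,-0.005,-0.005,0]
    - [0.03,0.089,0.274,0,-0.005,-0.005,0]
    - [0.03,0.089,0.274,0,-0.005,-0.005,0]

```text
time: 8.5
tool_pos: [0.5042, 0.0358, 0.2151]
tcp_rot: [1.306, 1.142, -1.316]
wrist_force: [0.8, 0.2, -3.7]
width: 0.177
```

Run:
```python
from h import *
s=monitor.read_state(); plan((.506,.0358,.19),-8,s); print(s["wrist_force"],s["torque"],s["width"])
```

```text
t 8.5 pos [0.5042 0.0358 0.2151] yaw -7.94 q [ 0.0231 -0.0445  1.9748 -0.0023  1.2167  0.1624]
shift [ 0.0251  0.0019 -0.0003] turn [0.0011 0.003  0.005 ]
[ 0.7779  0.217  -3.6581] [ 0.0218 -0.0313  0.016 ] 0.1770489644077598
```

>>> jog_arm:
  rows:
    - [0.012,0.002,0,0.001,0.003,0.005,0]
    - [0.025,0.002,0,0.001,0.003,0.005,0]
    - [0.025,0.002,0,0.001,0.003,0.005,0]
    - [0.025,0.002,0,0.001,0.003,0.005,0]

```text
time: 8.9
tool_pos: [0.5053, 0.0355, 0.1892]
tcp_rot: [1.31, 1.141, -1.313]
wrist_force: [0.1, -0.2, -3.0]
width: 0.177
```

Run:
```python
from h import *
s=monitor.read_state(); plan((.506,.0358,.18),-8,s); print(s["wrist_force"],s["torque"],s["width"])
```

```text
t 8.9 pos [0.5053 0.0355 0.1892] yaw -7.99 q [ 0.0209 -0.0238  2.0042  0.0001  1.163   0.1604]
shift [ 0.0092  0.0006 -0.0004] turn [0.0001 0.0002 0.0018]
[ 0.0794 -0.2077 -3.0352] [-0.0281  0.0465  0.0217] 0.17707628559781194
```

Next, a slow descent onto the nose.

>>> jog_arm:
  rows:
    - [0.003,0.0006,-0.0004,0,0,0.001,0]
    - [0.005,0.0006,-0.0004,0,0,0.001,0]
    - [0.007,0.0006,-0.0004,0,0,0.001,0]
    - [0.0085,0.0006,-0.0004,0,0,0.001,0]
    - [0.0085,0.0006,-0.0004,0,0,0.001,0]

```text
time: 9.4
tool_pos: [0.5059, 0.0358, 0.1805]
tcp_rot: [1.311, 1.141, -1.312]
wrist_force: [1.1, -0.4, -2.2]
width: 0.177
```

Run:
```python
from h import *
s=monitor.read_state(); plan((.506,.0358,.174),-8,s); print(s["wrist_force"],s["torque"],s["width"])
```

```text
t 9.4 pos [0.5059 0.0358 0.1805] yaw -7.99 q [ 0.0216 -0.0155  2.013  -0.0001  1.1453  0.1612]
shift [ 0.0065  0.0001 -0.    ] turn [0.0001 0.0003 0.0011]
[ 1.137  -0.3648 -2.1679] [ 0.0088 -0.011  -0.0327] 0.17669321706280683
```

The underside is already 4–5 mm down the nose with almost no force, so it is centred. I'll continue to the tooth faces.

>>> jog_arm:
  rows:
    - [0.002,0,0,0,0,0,0]
    - [0.004,0,0,0,0,0,0]
    - [0.0055,0,0,0,0,0,0]
    - [0.0065,0,0,0,0,0,0]
    - [0.0065,0,0,0,0,0,0]

```text
time: 9.9
tool_pos: [0.5061, 0.0358, 0.1739]
tcp_rot: [1.311, 1.14, -1.312]
wrist_force: [2.0, -0.2, -3.8]
width: 0.173
```

Run:
```python
from h import *
s=monitor.read_state(); plan((.506,.0358,.172),-8,s); print(s["wrist_force"],s["torque"],s["width"])
```

```text
t 9.9 pos [0.5061 0.0358 0.1739] yaw -8.0 q [ 0.0216 -0.0095  2.0197 -0.      1.1321  0.1612]
shift [ 0.0019 -0.0001  0.    ] turn [0.     0.0001 0.0007]
[ 1.9667 -0.2464 -3.8215] [ 0.0422 -0.1135 -0.023 ] 0.1732673098339409
```

>>> jog_arm:
  rows:
    - [0.001,0,0,0,0,0,0]
    - [0.002,0,0,0,0,0,0]
    - [0.003,0,0,0,0,0,0]
    - [0.003,0,0,0,0,0,0]

```text
time: 10.3
tool_pos: [0.5062, 0.0359, 0.171]
tcp_rot: [1.311, 1.14, -1.312]
wrist_force: [0.7, 0.5, -2.6]
width: 0.178
```

Run:
```python
from h import *
s=monitor.read_state(); plan((.506,.0358,.172),-8,s); print(s["wrist_force"],s["torque"],s["width"])
```

```text
t 10.3 pos [0.5062 0.0359 0.171 ] yaw -8.0 q [ 0.0216 -0.0067  2.0227  0.0001  1.1258  0.1612]
shift [-0.001  -0.0002  0.0001] turn [-0.     -0.0001  0.0003]
[ 0.7292  0.4883 -2.6421] [ 0.1481 -0.1889 -0.0495] 0.17823150753975323
```

>>> jog_arm:
  rows:
    - [0.001,0,0,0,0,0,0]
    - [0.002,0,0,0,0,0,0]
    - [0.003,0,0,0,0,0,0]
    - [0.003,0,0,0,0,0,0]

```text
time: 10.7
tool_pos: [0.5063, 0.0359, 0.1679]
tcp_rot: [1.311, 1.14, -1.311]
wrist_force: [-0.3, 0.4, -1.4]
width: 0.177
```

Run:
```python
from h import *
s=monitor.read_state(); plan((.506,.0358,.172),-8,s); print(s["wrist_force"],s["torque"],s["width"])
im=imaging.read_camera("wrist"); cv2.imwrite("pics/w5c.png",cv2.resize(im[100:360,190:460],None,fx=2.2,fy=2.2,interpolation=cv2.INTER_CUBIC))
```

```text
t 10.7 pos [0.5063 0.0359 0.1679] yaw -8.01 q [ 0.0216 -0.0038  2.0258  0.0002  1.1198  0.1613]
shift [-0.0041 -0.0002  0.0001] turn [-0.0001 -0.0001  0.0002]
[-0.3342  0.3535 -1.4198] [ 0.0871 -0.0605 -0.0766] 0.17681473781056561
```

View pics/w5c.png

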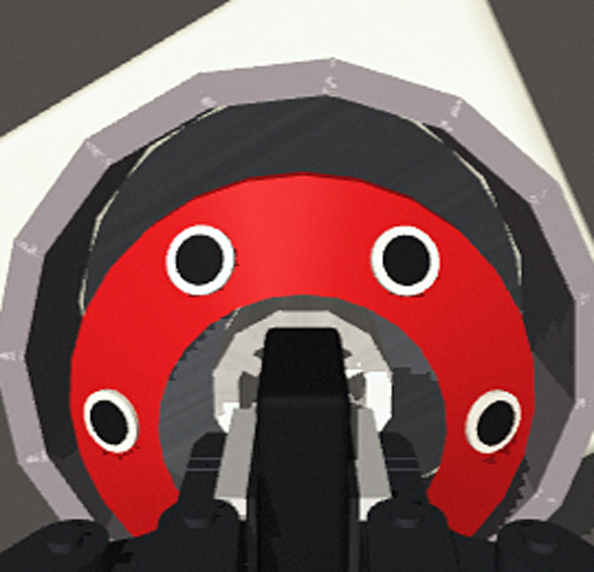

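The view shows the rotor centred in the bowl and unmoved in the jaws, matching the earlier in-hand view. The underside is about 7 mm below the tooth tops with almost no force, so the teeth have meshed. I'll keep lowering gently and ease a little yaw.

>>> jog_arm:
  rows:
    - [0.0015,0,0,0.005,0,0,0]
    - [0.003,0,0,0.01,0,0,0]
    - [0.0045,0,0,0.01,0,0,0]
    - [0.006,0,0,0.01,0,0,0]
    - [0.0075,0,0,0.01,0,0,0]
    - [0.0075,0,0,0.01,0,0,0]

```text
time: 11.35
tool_pos: [0.5062, 0.0359, 0.1601]
tcp_rot: [1.319, 1.135, -1.319]
wrist_force: [0.9, 1.0, -4.4]
width: 0.175
```

Run:
```python
from h import *
s=monitor.read_state(); plan((.506,.0358,.153),-8,s); print(s["wrist_force"],s["torque"],s["width"])
```

```text
t 11.35 pos [0.5062 0.0359 0.1601] yaw -8.58 q [0.0217 0.0039 2.0337 0.0002 1.1044 0.1713]
shift [ 0.0071 -0.0002  0.0002] turn [-0.0101 -0.0001  0.0004]
[ 0.9397  1.0309 -4.3974] [ 0.0864 -0.2511 -0.0515] 0.1753635443132421
```

>>> jog_arm:
  rows:
    - [0.0015,0,0,0,0,0,0]
    - [0.003,0,0,0,0,0,0]
    - [0.004,0,0,0,0,0,0]
    - [0.005,0,0,0,0,0,0]
    - [0.006,0,0,0,0,0,0]
    - [0.0065,0,0,0,0,0,0]
    - [0.0065,0,0,0,0,0,0]

```text
time: 12.05
tool_pos: [0.5062, 0.0359, 0.1535]
tcp_rot: [1.319, 1.135, -1.319]
wrist_force: [0.6, 0.8, -2.6]
width: 0.171
```

Run:
```python
from h import *
s=monitor.read_state(); plan((.506,.0358,.153),-8,s); print(s["wrist_force"],s["torque"],s["width"])
```

```text
t 12.05 pos [0.5062 0.0359 0.1535] yaw -8.58 q [0.0216 0.0105 2.0401 0.0003 1.0914 0.1713]
shift [ 0.0005 -0.0002  0.0002] turn [-0.0101 -0.0002  0.0004]
[ 0.5794  0.8129 -2.5803] [ 0.1316 -0.142  -0.0617] 0.17101853698176966
```

Near the shoulder now. I'll creep down until the force shows contact.

>>> jog_arm:
  rows:
    - [0.0005,0,0,0,0,0,0]
    - [0.001,0,0,0,0,0,0]
    - [0.0015,0,0,0,0,0,0]
    - [0.0015,0,0,0,0,0,0]

```text
time: 12.45
tool_pos: [0.5064, 0.036, 0.1531]
tcp_rot: [1.319, 1.135, -1.318]
wrist_force: [-2.7, 2.5, 5.1]
width: 0.176
```

Run:
```python
from h import *
s=monitor.read_state(); plan((.506,.0358,.153),-8,s); print(s["wrist_force"],s["torque"],s["width"])
```

```text
t 12.45 pos [0.5064 0.036  0.1531] yaw -8.57 q [0.0217 0.0109 2.0403 0.0003 1.0903 0.1713]
shift [ 0.0001 -0.0003  0.0003] turn [-0.01   -0.0003  0.    ]
[-2.7267  2.5253  5.1001] [ 0.0834  0.5382 -0.0031] 0.17643468923803413
```

Contact came at TCP 0.153, exactly the height expected for the shoulder. I'll ease the pressure, open and retreat.

>>> jog_arm:
  rows:
    - [0,0,0,0,0,0,25]
    - [0,0,0,0,0,0,50]
    - [0,0,0,0,0,0,80]
    - [0,0,0,0,0,0,100]
    - [0,0,0,0,0,0,100]
    - [0,0,0,0,0,0,100]
    - [-0.02,0,0,0,0,0,100]
    - [-0.06,0,0,0,0,0,100]
    - [-0.1,0,0,0,0,0,100]
    - [-0.13,0,0,0,0,0,100]
    - [-0.13,0,0,0,0,0,100]
    - [-0.13,0,0,0,0,0,100]

```text
time: 13.65
tool_pos: [0.5068, 0.036, 0.2839]
tcp_rot: [1.32, 1.134, -1.317]
wrist_force: [-0.7, 0.1, -0.1]
width: 0.999
```

Run:
```python
from h import *
s=monitor.read_state(); im=imaging.read_camera("wrist"); p=cam("wrist",s)
a=imaging.read_camera("scene"); b=imaging.read_camera("top")
print(s["tool_pos"],s["wrist_force"],s["width"],s["time"])
for z in (.124,.134,.144,.166): print(z,fitz(p,redhull(im,(325,230)),z))
cv2.imwrite("pics/end.png",np.hstack([cv2.resize(im,(400,300)),cv2.resize(a[130:370,170:490],(400,300))]))
b0=cv2.imread("pics/top0.png"); d=cv2.absdiff(b,b0).max(2)
for n,(u,v) in dict(rack=(452,220),dish=(418,161),jar=(241,150),big=(190,335),small=(229,203)).items():
    print(n,(d[v-20:v+20,u-20:u+20]>40).sum())
```

```text
[0.5068 0.036  0.2839] [-0.6589  0.0504 -0.0798] 0.9990287020698195 13.65
0.124 ((0.505461573600769, 0.03327860310673714), 0.05690654739737511)
0.134 ((0.5058485269546509, 0.03581641986966133), 0.05503105744719505)
0.144 ((0.5062354207038879, 0.038354214280843735), 0.05315560847520828)
0.166 ((0.5070865750312805, 0.04393734410405159), 0.04902959614992142)
rack 354
dish 0
jar 238
big 75
small 817
```

View pics/end.png

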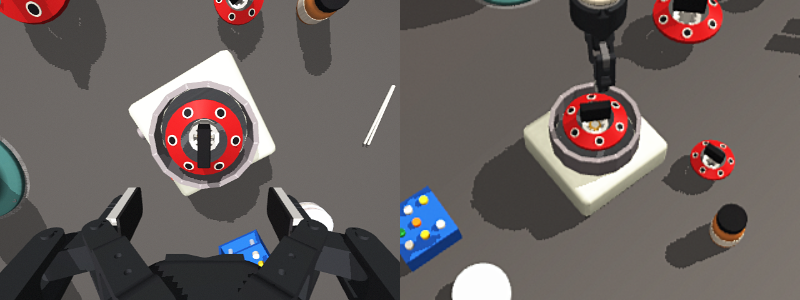

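The last views show the rotor level and centred in the bowl, with the brass nose visible in the bore. The jaws are clear, and the rack, dishes and jar are where they were; the top-view pixel changes around the rack and jar look like shifted arm shadows. The disc fit at seated height gives a 55.0 mm radius centred at (0.506, 0.036), as expected.

```bash
python3 -c "
from workcell import finish_job; print(finish_job())"
```

```text
the job is handed in; nothing more can be done
None
```

The middle-sized rotor is on the centrifuge spindle, fully down on the shoulder and released. The job was handed in at about 14 s of the 54 s allowed; no verdict is reported.

- **Grip:** I gripped the rotor by its bar, let go to look at the spindle with empty jaws, then gripped it again.
- **Meshing:** I lowered it onto the nose in small steps. The teeth meshed at the first yaw tried, so I never had to rock it. The only turn was about 0.6° to ease a slight twist.
- **Seating:** Contact came at a tool height of 0.153 m, exactly where the shoulder should be. The upward reading was about 5 N, roughly 8 N of pressing once the rotor's weight is counted.
- **Last checks:** The wrist view fits a 55 mm disc radius at the seated height, centred on the spindle. The jaws were open and about 130 mm above the grip height, with almost no force on the wrist.
- **Other items:** The rack, dishes and jar look unmoved. My before-and-after comparison of the top view changed around the rack, the jar and both other rotors. I put this down to the arm and its shadow having moved, but did not check further.
- **Disagreements:** Early positions from the fixed cameras differed from each other and from the wrist camera by 7–9 mm. I used the wrist camera's.

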